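# Load the delivery tote in reverse order

### The job

The four containers on the wire rack stand in delivery order, the first drop beside the rack's upright steel end plate. Load all four into the four-bay plywood tote in the reverse order, one to a bay: the one beside the rack's end plate goes in the bay farthest from the tote's upright handle end, the next one in the bay beside that, and so on, until the last stands in the bay at the handle. Tip none of them over on the way, do not drop them in, and leave each standing flat on the floor of its bay.

Things in the scene. Friction and masses are not known exactly. Their poses are not given: they have to be found in the camera images.
- rack: Fixed low grey rack, wire rails along its sides, four seats in a row. Origin: centre of underside, on the table; y along the row to the upright steel end plate (y = +165 mm, 6 mm thick, 85 high). Deck 90 (x) by 330 (y), 12 thick. Seat centres x = 0, y = +117, +39, -39, -117, any order; seat tops at z = 16; rails at x = -41, +41, tops at z = 27 mm.
- tote: Fixed plywood tote, four open bays in a row. Origin: centre of underside, on the table; y along the row to the upright end with bar handle (y = +164 mm, 12 mm thick, 90 high, 90 wide). Bay centres x = 0, y = +117, +39, -39, -117; each bay 82 (x) by 74 (y) inside, floor at z = 12; walls and dividers 4 thick, tops at z = 28 mm.
- slim: Tall slim white round bottle with narrow grey cap: body 38 mm diameter and straight to 78 mm, 100 mm high in all, about 120 g. Loose. Origin: centre of its underside; z up along its axis.
- jar: Squat wide white round jar with a wide flat grey lid: body 54 mm diameter to 54 mm height, lid 56 mm diameter, 70 mm high in all, about 200 g. Loose. Origin: centre of its underside; z up along its axis.
- tin: Oblong bare-metal tin with a small off-centre grey cap: 34 mm (x) by 50 mm (y), straight to 78 mm, 90 mm high in all, about 180 g. Its 34 mm side lies roughly across the row at the start. Loose. Origin: centre of its underside; z up along its axis.
- spout: White round bottle with a grey pointed cone spout: body 48 mm diameter and straight to 58 mm, 88 mm high in all, about 160 g. Loose. Origin: centre of its underside; z up along its axis.
- seat_slim: Seat of the slim bottle. Fixed black rubber square, 66 x 66 x 4 mm thick, on the rack deck under the slim bottle at the start. It marks the place where that container started and stays there all the time. Origin: centre of its underside, 12 mm above the table; y axis along the rack's row.
- seat_jar: Seat of the jar. Fixed black rubber square, 66 x 66 x 4 mm thick, on the rack deck under the jar at the start. It marks the place where that container started and stays there all the time. Origin: centre of its underside, 12 mm above the table; y axis along the rack's row.
- seat_tin: Seat of the tin. Fixed black rubber square, 66 x 66 x 4 mm thick, on the rack deck under the tin at the start. It marks the place where that container started and stays there all the time. Origin: centre of its underside, 12 mm above the table; y axis along the rack's row.
- seat_spout: Seat of the spout bottle. Fixed black rubber square, 66 x 66 x 4 mm thick, on the rack deck under the spout bottle at the start. It marks the place where that container started and stays there all the time. Origin: centre of its underside, 12 mm above the table; y axis along the rack's row.
Mind the look-alikes: they are no part of the job. Leave any purple or red look-alike of the tin alone.

How it is judged:
By the outcome, as a careful person would: the job done as asked, in the order asked, and still so for the second after the job is handed in, with the robot touching nothing.
It also fails if it takes over 106 s, if anything falls off the work surface, if the arm or the gripper's body presses on something with over 40 N, if the wrist force passes 120 N, or if a joint passes its speed limit or range.

### The arm

A 6-joint arm with a two-finger parallel gripper is mounted at the origin on the work surface. World frame = base frame: x ahead of the robot, y to its left, z up, the work surface at z = 0. Lengths are in m, angles in rad, forces in N, time in s.
With the tool pointing down it reaches from about 0.375 to 0.975 m from the base axis. Payload 3.8 kg.
Tool frame: the origin (TCP) lies on the centre line of the jaws, within the pads' length; the fingertips stand 14 mm ahead of it and the grasp point (between the pads) lies 5 mm behind it (bot.finger_overhang is the distance from the TCP to the fingertips, in m); y points along the fingers, x is the direction in which the jaws open and shut, and the axes are right-handed (so a half turn about y gives the same grasp; the last joint's range is limited). The gripper opens to 85 mm and grips with 20 to 120 N. Pads are 22 mm wide; open, the fingers measure 114 mm over their backs; the gripper's body (76 mm by 85 mm) begins 54 mm behind the grasp point. The pads swing forward as they close: fully open they stand 13 mm farther back than shut.
Start: joints at [1.231, 0.264, 1.604, -0, 1.274, -0.037], TCP at [0.201, 0.644, 0.245] pointing down, gripper open.
Joint ranges: [-2.63, 2.63], [-0.94, 2.18], [0.31, 2.57], [-1.31, 4.45], [0, 2.66], [-2.55, 2.55]. Speed limits (rad/s): [2.57, 2.57, 3.14, 3.14, 3.14, 3.14].

### API

Orientations are given as a rotation vector (axis times angle).
In Python, from workcell import readout, read_camera, bot, spotter gives the robot as it stands.
- The arm moves only by the tool jog_arm, never from a script. Its argument "increments" is a list of rows, each a list of 7 numbers: the shift along the tool's x, y, z in m, then the turn, a rotation vector about the tool's x, y, z in rad, then the opening, from 0 (shut) to 1 (fully open). A call has 1 to 10 rows; each row shifts and turns the pose as measured when the row begins, along the tool's axes as they then stand; what a row does not reach is not made up. A row lasts 1/8 s, in which the tool goes at most 62.5 mm and 10.7 degrees, less where a joint would pass 70% of its speed; a pose out of reach is approached as far as the arm can. A call with a gripper value outside its range is refused whole. The fingers move at their own pace and stop on an object; "force" is the grip in N (left out, the last holds). Time passes only in rows, so rows that do not move let the fingers close. It gives the time, the measured TCP pose, the force and the opening at its end, in the units of the state.
- readout.read_state(): the state, without advancing time (a new reading comes with each control period).
- read_camera(name): name is "side" or "top"; returns a dict with "img" (480x640x3 uint8, blue, green, red), "range_z" (480x640 float32, m along the optical axis (not along the pixel's ray), 0 where there is no reading), "fx", "fy", "cx", "cy" (pixels), "world_from_camera" (4x4, takes a point from camera to world coordinates). Camera axes: x right, y down, z forward; pixel columns grow to the right and rows downward; lengths in m; the calibration is good to about 2 mm. A picture is of the moment at which its call begins.
- bot.finish_job(): hands the job in, once; it reports no verdict.
Trained networks look in a picture, given as the dict that the camera call returned (one of the last four; its "shot" number tells which), for a name from the list of things; names that differ only in an ending like _2 or _b are one class to them, and where a whole thing is asked for, a point or a joint stands for the part that bears it (a point fixed in the world has none). Each returns a list of dicts, best first, with "p" (0 to 1); they miss things now and then, are a little off and sometimes report something else, mostly with a low value. They report only what shows in the picture. A call takes as long as a camera call. They do not tell look-alikes from the thing itself.
- spotter.masks_of(picture, thing): "mask" (480x640 bool, what is visible of it) and "location" ([column, row] in pixels, amid what is visible of it).
- spotter.spot_point(picture, thing): "location" ([column, row] in pixels: a listed point, or the origin of a listed thing).
The state is a dict: "time": time; "q": joint angles; "joint_vel": joint speeds; "joint_torque": joint torques, N m; "tool_pos": TCP position; "tcp_rot": TCP orientation; "wrist_force": force on the tool from outside, world axes, zero at the start; "torque": the same for the moment, N m; "width": opening from 0.0 (shut) to 1.0 (fully open).
Only numpy, scipy, OpenCV 4.12 (cv2) and the standard library are available. Lean on these libraries where they do the work, as an engineer would, in place of code of your own. Each camera call takes 0.05 s, during which the arm holds its last target. There are 200 camera calls.

## Working session

There is one attempt and no reset: what is moved stays moved. The work goes in short steps, Python scripts to look and compute and a tool call to move; the robot and the scene stay as the last step left them, time stands still between calls to the robot, and variables do not carry over. Pictures are saved under pics/ and viewed, about 12 in all and at most 16, crops included, and the job is handed in when it is done.

Besides the shell and the picture viewer there is one more tool, called after "Call:" as name([rows], argument=value, ...), one row to a line, values as JSON. jog_arm: Moves the arm, as the interface text tells. Its arguments: {"type":"object","properties":{"increments":{"type":"array"},"force":{"type":"number"}},"required":["increments"]}

```bash
mkdir -p pics
cat > h.py <<'E'
import numpy as np, cv2
from workcell import readout, read_camera, bot, spotter
def world(c):
    z=c["range_z"]; v,u=np.mgrid[:480,:640]
    P=np.stack([(u-c["cx"])/c["fx"]*z,(v-c["cy"])/c["fy"]*z,z,np.ones_like(z)],-1)
    W=(P@np.array(c["world_from_camera"]).T)[...,:3]; W[z==0]=np.nan
    return W
E
python3 - <<'E'
from h import *
ims=[]
for n in("top","side"):
    c=read_camera(n); ims.append(c["img"]); W=world(c); cv2.imwrite(f"pics/{n}0.png",c["img"])
    print(n,np.round(c["world_from_camera"],3).tolist(),c["fx"])
    for t in("rack","tote","slim","jar","tin","spout"):
        for d in spotter.masks_of(c,t)[:3]:
            w=W[d["mask"]]; w=w[~np.isnan(w[:,0])]
            print(t,round(d["p"],2),np.round(d["location"]),np.round(np.median(w,0),3),np.round(np.percentile(w,[1,99],axis=0),3).tolist())
E
```

```text
top [[-0.012, -0.981, 0.195, 0.411], [-1.0, 0.011, -0.005, -0.102], [0.002, -0.195, -0.981, 1.117], [0.0, 0.0, 0.0, 1.0]] 614.564203606522
rack 0.84 [291. 244.] [ 0.63  -0.053  0.013] [[0.587, -0.225, 0.001], [0.695, 0.103, 0.086]]
rack 0.21 [244. 254.] [0.613 0.035 0.015] [[0.6, 0.02, 0.01], [0.667, 0.086, 0.02]]
tote 0.8 [212. 338.] [0.461 0.084 0.013] [[0.411, -0.09, 0.006], [0.512, 0.23, 0.09]]
slim 0.55 [271. 230.] [ 0.632 -0.026  0.096] [[0.621, -0.043, 0.027], [0.657, -0.007, 0.118]]
jar 0.73 [228. 234.] [0.631 0.052 0.085] [[0.608, 0.029, 0.018], [0.662, 0.081, 0.09]]
tin 0.86 [256. 157.] [0.78  0.005 0.074] [[0.76, -0.019, -0.002], [0.84, 0.036, 0.092]]
tin 0.79 [347. 299.] [ 0.519 -0.155  0.077] [[0.493, -0.182, -0.001], [0.545, -0.13, 0.092]]
tin 0.72 [320. 227.] [ 0.637 -0.104  0.092] [[0.624, -0.13, 0.022], [0.662, -0.079, 0.108]]
spout 0.61 [360. 225.] [ 0.649 -0.177  0.082] [[0.633, -0.202, 0.017], [0.676, -0.157, 0.102]]
side [[-0.999, -0.013, 0.04, 0.556], [-0.041, 0.53, -0.847, 0.691], [-0.01, -0.848, -0.53, 0.538], [0.0, 0.0, 0.0, 1.0]] 477.7415417310588
rack 0.93 [291. 292.] [0.629 0.103 0.031] [[0.587, -0.218, -0.0], [0.693, 0.108, 0.085]]
tote 0.6 [395. 326.] [0.46  0.119 0.018] [[0.41, -0.092, 0.002], [0.513, 0.237, 0.09]]
slim 0.66 [293. 237.] [ 0.638 -0.013  0.091] [[0.622, -0.033, 0.054], [0.657, -0.004, 0.117]]
jar 0.85 [290. 267.] [0.634 0.066 0.085] [[0.608, -0.009, 0.017], [0.661, 0.084, 0.087]]
jar 0.68 [308. 227.] [ 0.626 -0.17   0.016] [[0.618, -0.217, 0.01], [0.683, -0.083, 0.084]]
tin 0.88 [293. 213.] [ 0.64  -0.086  0.094] [[0.625, -0.121, 0.066], [0.664, -0.077, 0.107]]
tin 0.64 [208. 267.] [0.781 0.019 0.052] [[0.76, -0.008, 0.006], [0.815, 0.033, 0.091]]
tin 0.58 [299. 176.] [ 0.647 -0.332  0.056] [[0.631, -0.501, -0.0], [0.683, -0.327, 0.09]]
spout 0.7 [289. 199.] [ 0.659 -0.169  0.082] [[0.633, -0.188, 0.023], [0.679, -0.157, 0.102]]
```

```bash
ls pics; python3 -c "
from h import *
print(readout.read_state())"
```

```text
side0.png
top0.png
{'time': 0.7, 'q': array([ 1.23111425e+00,  2.63808724e-01,  1.60400980e+00,  2.73066910e-05,
        1.27373196e+00, -3.68504064e-02]), 'joint_vel': array([-0.00025735,  0.00096606, -0.00141195, -0.00018209, -0.00181038,
        0.00272503]), 'joint_torque': array([-2.18414730e-04, -5.14852774e+01, -3.67603970e+01,  6.86827866e-05,
        6.20963037e-04, -3.23791221e-05]), 'tool_pos': array([0.20125626, 0.64427811, 0.24533599]), 'tcp_rot': array([-1.33733218, -0.98328544,  0.98325192]), 'wrist_force': array([ 0.63905677,  0.46383634, -0.15738358]), 'torque': array([ 0.04069929,  0.01697356, -0.05307013]), 'width': 1.0023236462142948}
```

View pics/top0.png

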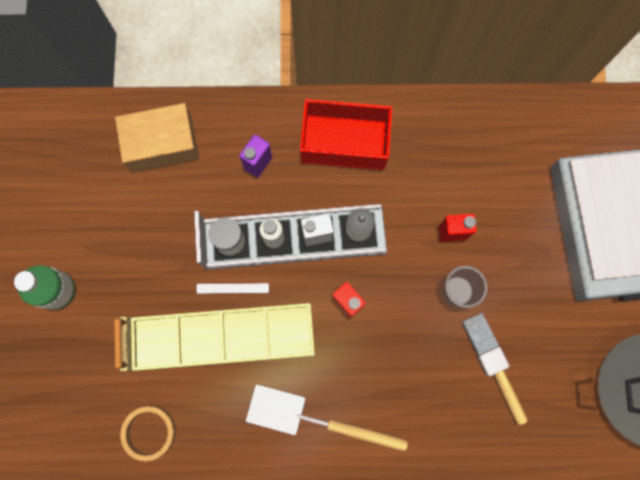

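View pics/side0.png

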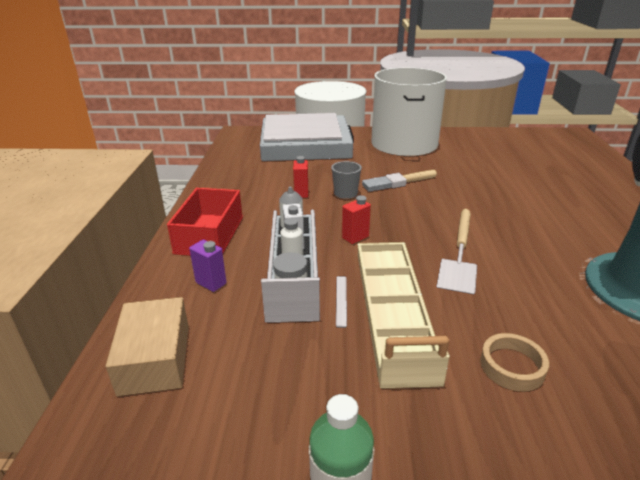

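```bash
cat > m.py <<'E'
from h import *
from scipy.spatial.transform import Rotation as R
print(np.round(R.from_rotvec(readout.read_state()["tcp_rot"]).as_matrix(),3).tolist())
def rect(W,sel,n):
    p=W[sel][:,:2]; r=cv2.minAreaRect((p*1000).astype(np.float32)); print(n,len(p),np.round(r[0],1),np.round(r[1],1),round(r[2],1))
for n in("top","side"):
    c=read_camera(n); W=world(c); z=W[...,2]
    for t,(lo,hi) in dict(rack=(.010,.026),tote=(.02,.034)).items():
        d=spotter.masks_of(c,t)[0]; m=cv2.erode(d["mask"].astype(np.uint8),np.ones((2,2)))>0
        rect(W,m&(z>lo)&(z<hi),n+t)
        k=m&(z>.05)&(z<.1); 
        if k.sum()>10: rect(W,k,n+t+"plate")
    for t,(zb,zt) in dict(slim=(.112,.12),jar=(.08,.09),tin=(.088,.0965),spout=(.068,.08)).items():
        x0=W[...,0]
        reg=(abs(x0-.64)<.05)&(W[...,1]>-.22)&(W[...,1]<.09)
        for d in spotter.masks_of(c,t)[:4]:
            if (d["mask"]&reg).sum()>.6*d["mask"].sum(): 
                s=d["mask"]&(z>zb)&(z<zt)
                if s.sum()>5: rect(W,s,n+t)
E
python3 m.py
```

```text
[[0.298, -0.0, -0.954], [0.954, 0.0, 0.298], [0.0, -1.0, 0.0]]
toprack 1935 [641.9 -62.2] [ 89.  329.7] 4.3
toprackplate 292 [671.3 -28.7] [ 84.9 296.1] 18.0
toptote 1353 [461.5  65.8] [ 88.2 317.5] 4.0
toptoteplate 623 [449.3 226.4] [84.7 10.9] 3.6
topslim 145 [639.8 -24.9] [21.9 23.2] 89.6
topjar 802 [634.9  55.6] [54.4 55. ] 28.7
toptin 394 [ 643.8 -103.5] [32.4 48.9] 11.2
topspout 175 [ 655.9 -179.4] [45.6 48. ] 88.5
siderack 753 [641.1 -57.3] [ 85.8 328.5] 4.3
siderackplate 1029 [630.1 103.5] [87.2  9.3] 3.0
sidetote 0 [0. 0.] [0. 0.] 0.0
sideslim 93 [639.5 -23.6] [21.9 24. ] 21.8
sidejar 561 [635.1  58.1] [53.2 52. ] 31.5
sidetin 159 [ 644.5 -101.7] [33.5 52.1] 11.7
sidespout 88 [ 654.8 -171.7] [46.9 29. ] 10.9
```

```bash
cat > p.py <<'E'
from h import *
import math
from scipy.spatial.transform import Rotation as R
# yaw = angle of tool x in the horizontal plane; tool y = down
def pose(x,y,z,yaw):
    a=math.radians(yaw); X=np.array([math.cos(a),math.sin(a),0]); Y=np.array([0,0,-1.])
    return np.array([x,y,z]),np.stack([X,Y,np.cross(X,Y)],1)
def plan(wps,step=.055,ang=10):
    s=readout.read_state(); p=np.array(s["tool_pos"]); M=R.from_rotvec(s["tcp_rot"]).as_matrix()
    print("t",round(s["time"],2),"at",np.round(p,4),"yaw",round(math.degrees(math.atan2(M[1,0],M[0,0])),1),"down",np.round(M[:,1],3),"w",round(s["width"],3),"F",np.round(s["wrist_force"],1))
    for x,y,z,yaw in wps:
        q,N=pose(x,y,z,yaw); rv=R.from_matrix(N@M.T).as_rotvec()
        n=max(1,math.ceil(np.linalg.norm(q-p)/step),math.ceil(math.degrees(np.linalg.norm(rv))/ang))
        out=[]
        for i in range(n):
            dp=M.T@((q-p)/n); dr=M.T@(rv/n); out.append([round(float(v),3) for v in (*dp,*dr)]); M=R.from_rotvec(rv/n).as_matrix()@M
        p=q; print(len(out),"rows to",(x,y,z,yaw)); print(*out,sep="\n")
A=math.radians(4.3); B=math.radians(4.0)
seat=lambda y:(.6415-y*math.sin(A),-.060+y*math.cos(A))
bay=lambda y:(.4615-y*math.sin(B),.065+y*math.cos(B))
E
python3 - <<'E'
from p import *
for y in(.117,.039,-.039,-.117): print(np.round(seat(y),4),np.round(bay(-y),4))
for n in("top","side"):
    c=read_camera(n); W=world(c)
    m=(abs(W[...,0]-.5)<.15)&(W[...,1]>.3)&(W[...,1]<.6)&(W[...,2]>.03)
    w=W[m]; print(n,len(w),np.round(np.percentile(w,[1,50,99],axis=0),3).tolist())
    W=W.reshape(-1,3); t=W[(W[:,2]>.021)&(W[:,2]<.04)&(abs(W[:,0]-.46)<.07)&(W[:,1]>-.12)&(W[:,1]<.26)]
    print(cv2.minAreaRect((t[:,:2]*1000).astype(np.float32)),len(t))
x,y=seat(.117)
plan([(.45,.30,.29,34.3),(x,y,.19,4.3)])
E
```

```text
[0.6327 0.0567] [ 0.4697 -0.0517]
[ 0.6386 -0.0211] [0.4642 0.0261]
[ 0.6444 -0.0989] [0.4588 0.1039]
[ 0.6503 -0.1767] [0.4533 0.1817]
top 1835 [[0.515, 0.336, 0.033], [0.545, 0.356, 0.091], [0.581, 0.393, 0.133]]
((462.5610656738281, 66.01598358154297), (90.35011291503906, 317.89208984375), 3.9573471546173096) 1659
side 4434 [[0.517, 0.357, 0.04], [0.551, 0.387, 0.091], [0.583, 0.405, 0.131]]
((461.7864685058594, 70.26920318603516), (91.15312194824219, 331.93701171875), 3.8851029872894287) 2232
t 1.5 at [0.2013 0.6443 0.2453] yaw 72.6 down [-0.  0. -1.] w 1.0 F [ 1.6 -0.3  0.5]
8 rows to (0.45, 0.3, 0.29, 34.3)
[-0.032, -0.006, -0.043, -0.0, 0.084, 0.0]
[-0.028, -0.006, -0.045, -0.0, 0.084, 0.0]
[-0.024, -0.006, -0.047, -0.0, 0.084, 0.0]
[-0.02, -0.006, -0.049, -0.0, 0.084, 0.0]
[-0.016, -0.006, -0.051, -0.0, 0.084, 0.0]
[-0.012, -0.006, -0.052, -0.0, 0.084, 0.0]
[-0.007, -0.006, -0.053, -0.0, 0.084, 0.0]
[-0.003, -0.006, -0.053, -0.0, 0.084, 0.0]
6 rows to (0.6327274889613196, 0.05667066062243854, 0.19, 4.3)
[0.002, 0.017, -0.051, 0.0, 0.087, -0.0]
[0.007, 0.017, -0.05, 0.0, 0.087, -0.0]
[0.011, 0.017, -0.049, 0.0, 0.087, -0.0]
[0.015, 0.017, -0.048, 0.0, 0.087, -0.0]
[0.019, 0.017, -0.047, 0.0, 0.087, -0.0]
[0.024, 0.017, -0.045, 0.0, 0.087, -0.0]
```

Call:
jog_arm([
  [-0.032,-0.006,-0.043,0,0.084,0,1],
  [-0.028,-0.006,-0.045,0,0.084,0,1],
  [-0.024,-0.006,-0.047,0,0.084,0,1],
  [-0.02,-0.006,-0.049,0,0.084,0,1],
  [-0.016,-0.006,-0.051,0,0.084,0,1],
  [-0.012,-0.006,-0.052,0,0.084,0,1],
  [-0.007,-0.006,-0.053,0,0.084,0,1],
  [-0.003,-0.006,-0.053,0,0.084,0,1],
])

```text
time: 2.5
tool_pos: [0.4535, 0.2909, 0.2947]
tcp_rot: [-1.521, -0.458, 0.453]
wrist_force: [-0.7, 0.7, -0.1]
width: 0.999
```

Call:
jog_arm([
  [0.002,0.017,-0.051,0,0.087,0,1],
  [0.007,0.017,-0.05,0,0.087,0,1],
  [0.011,0.017,-0.049,0,0.087,0,1],
  [0.015,0.017,-0.048,0,0.087,0,1],
  [0.019,0.017,-0.047,0,0.087,0,1],
  [0.024,0.017,-0.045,0,0.087,0,1],
])

```text
time: 3.25
tool_pos: [0.6382, 0.0357, 0.1958]
tcp_rot: [-1.564, -0.043, 0.021]
wrist_force: [0.5, 0.2, 0.2]
width: 0.998
```

Run:
```python
from p import *
plan([(.634,.057,.14,4.3),(.634,.057,.046,4.3)],.04)
```

```text
t 3.25 at [0.6382 0.0357 0.1958] yaw 2.4 down [ 0.014  0.006 -1.   ] w 0.998 F [0.5 0.2 0.2]
2 rows to (0.634, 0.057, 0.14, 4.3)
[-0.002, 0.028, 0.011, -0.003, -0.017, 0.007]
[-0.002, 0.028, 0.011, -0.003, -0.017, 0.007]
3 rows to (0.634, 0.057, 0.046, 4.3)
[-0.0, 0.031, -0.0, 0.0, 0.0, -0.0]
[-0.0, 0.031, -0.0, 0.0, 0.0, -0.0]
[-0.0, 0.031, -0.0, 0.0, 0.0, -0.0]
```

Call:
jog_arm([
  [-0.002,0.028,0.011,-0.003,-0.017,0.007,1],
  [-0.002,0.028,0.011,-0.003,-0.017,0.007,1],
  [0,0,0,0,0,0,1],
])

```text
time: 3.62
tool_pos: [0.6355, 0.0529, 0.1367]
tcp_rot: [-1.572, -0.053, 0.055]
wrist_force: [0.2, -0.0, 0.1]
width: 1.0
```

Run:
```python
from p import *
plan([(.634,.057,.046,4.3)],.04)
```

```text
t 3.62 at [0.6355 0.0529 0.1367] yaw 3.9 down [-0.001 -0.002 -1.   ] w 1.0 F [ 0.2 -0.   0.1]
3 rows to (0.634, 0.057, 0.046, 4.3)
[-0.0, 0.03, 0.001, 0.001, -0.002, -0.0]
[-0.0, 0.03, 0.001, 0.001, -0.002, -0.0]
[-0.0, 0.03, 0.001, 0.001, -0.002, -0.0]
```

Call:
jog_arm([
  [0,0.03,0.002,0.001,-0.003,0,1],
  [0,0.03,0.002,0.001,-0.002,0,1],
  [0,0.02,0.001,0,0,0,1],
  [0,0.008,0,0,0,0,1],
  [0,0,0,0,0,0,1],
])

```text
time: 4.25
tool_pos: [0.6408, 0.0577, 0.054]
tcp_rot: [-1.57, -0.066, 0.05]
wrist_force: [-0.4, 0.1, 0.2]
width: 0.999
```

Run:
```python
from p import *
plan([(.634,.057,.046,4.3)],.04)
c=read_camera("side"); cv2.imwrite("pics/s1.png",cv2.resize(c["img"][150:350,180:420],None,fx=3,fy=3))
```

```text
t 4.25 at [0.6408 0.0577 0.054 ] yaw 4.2 down [ 0.01  0.   -1.  ] w 0.999 F [-0.4  0.1  0.2]
1 rows to (0.634, 0.057, 0.046, 4.3)
[-0.007, 0.008, -0.0, 0.0, -0.002, 0.01]
```

View pics/s1.png

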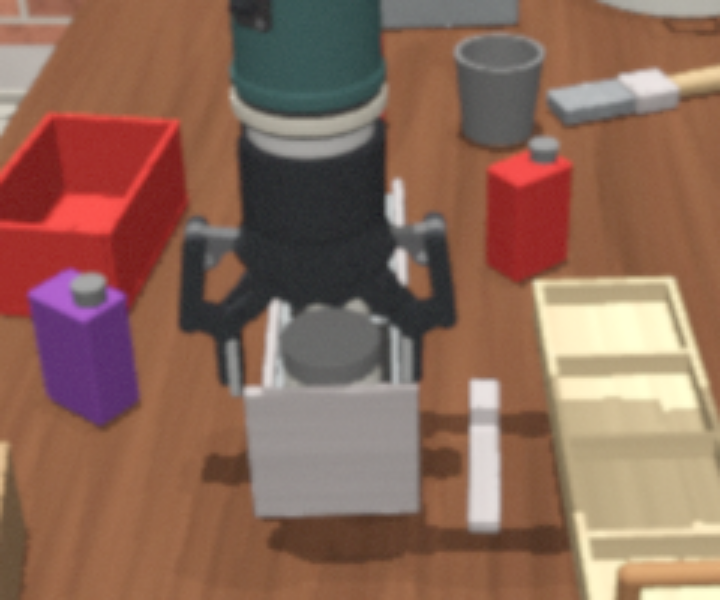

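Call:
jog_arm([
  [-0.007,0.007,0,0,0,0.01,1],
  [0,0,0,0,0,0,1],
  [0,0,0,0,0,0,1],
])

```text
time: 4.68
tool_pos: [0.6355, 0.0572, 0.0496]
tcp_rot: [-1.57, -0.061, 0.054]
wrist_force: [0.1, -0.2, -0.0]
width: 0.999
```

Call:
jog_arm([
  [0,0,0,0,0,0,0.3],
  [0,0,0,0,0,0,0.3],
  [0,0,0,0,0,0,0.3],
  [0,0,0,0,0,0,0.3],
  [0,0,0,0,0,0,0.3],
  [0,0,0,0,0,0,0.3],
], force=40)

```text
time: 5.42
tool_pos: [0.6359, 0.0572, 0.0503]
tcp_rot: [-1.57, -0.062, 0.053]
wrist_force: [-0.6, -0.7, 0.7]
width: 0.636
```

Run:
```python
from p import *
x,y=bay(-.117)
plan([(.636,.057,.17,4.3),(x,y,.17,4)],.04)
```

```text
t 5.42 at [0.6359 0.0572 0.0503] yaw 4.2 down [ 0.005 -0.    -1.   ] w 0.636 F [-0.6 -0.7  0.7]
3 rows to (0.636, 0.057, 0.17, 4.3)
[0.0, -0.04, -0.0, 0.0, -0.001, 0.002]
[0.0, -0.04, -0.0, 0.0, -0.001, 0.002]
[0.0, -0.04, -0.0, 0.0, -0.001, 0.002]
5 rows to (0.4696615074280627, -0.051714993880399435, 0.17, 4)
[-0.035, -0.0, -0.019, -0.0, 0.001, -0.0]
[-0.035, -0.0, -0.019, -0.0, 0.001, -0.0]
[-0.035, -0.0, -0.019, -0.0, 0.001, -0.0]
[-0.035, -0.0, -0.019, -0.0, 0.001, -0.0]
[-0.035, -0.0, -0.019, -0.0, 0.001, -0.0]
```

Call:
jog_arm([
  [0,-0.015,0,0,0,0,0.3],
  [0,-0.035,0,0,0,0,0.3],
  [0,-0.035,0,0,0,0,0.3],
  [0,-0.03,0,0,0,0,0.3],
  [0,-0.012,0,0,0,0,0.3],
])

```text
time: 6.05
tool_pos: [0.6335, 0.0572, 0.1811]
tcp_rot: [-1.57, -0.059, 0.057]
wrist_force: [-0.1, -0.1, -2.4]
width: 0.642
```

Call:
jog_arm([
  [-0.02,0,-0.011,0,0,0,0.3],
  [-0.035,0,-0.019,0,0,0,0.3],
  [-0.035,0,-0.019,0,0,0,0.3],
  [-0.035,0,-0.019,0,0,0,0.3],
  [-0.025,0,-0.014,0,0,0,0.3],
  [-0.015,0,-0.007,0,0,0,0.3],
  [0,0,0,0,0,0,0.3],
])

```text
time: 6.92
tool_pos: [0.4699, -0.0457, 0.18]
tcp_rot: [-1.57, -0.059, 0.058]
wrist_force: [0.4, -0.4, -1.2]
width: 0.64
```

Run:
```python
from p import *
x,y=bay(-.117)
plan([(x,y,.08,4)],.03)
```

```text
t 6.92 at [ 0.4699 -0.0457  0.18  ] yaw 4.3 down [ 0.001  0.    -1.   ] w 0.64 F [ 0.4 -0.4 -1.2]
4 rows to (0.4696615074280627, -0.051714993880399435, 0.08, 4)
[-0.0, 0.025, -0.002, -0.0, 0.001, 0.0]
[-0.0, 0.025, -0.002, -0.0, 0.001, 0.0]
[-0.0, 0.025, -0.002, -0.0, 0.001, 0.0]
[-0.0, 0.025, -0.002, -0.0, 0.001, 0.0]
```

Call:
jog_arm([
  [0,0.012,-0.003,0,0.001,0,0.3],
  [0,0.03,-0.003,0,0.001,0,0.3],
  [0,0.03,-0.001,0,0.001,0,0.3],
  [0,0.025,0,0,0.001,0,0.3],
  [0,0.012,0,0,0,0,0.3],
  [0,0,0,0,0,0,0.3],
])

```text
time: 7.68
tool_pos: [0.476, -0.0511, 0.0658]
tcp_rot: [-1.569, -0.061, 0.055]
wrist_force: [-0.2, -0.1, -1.1]
width: 0.643
```

Run:
```python
from p import *
x,y=bay(-.117)
plan([(x,y,.0475,4)],.03)
c=read_camera("top"); cv2.imwrite("pics/t2.png",cv2.resize(c["img"][180:400,100:420],None,fx=2.4,fy=2.4))
```

```text
t 7.67 at [ 0.476  -0.0511  0.0658] yaw 4.2 down [ 0.004  0.001 -1.   ] w 0.643 F [-0.2 -0.1 -1.1]
1 rows to (0.4696615074280627, -0.051714993880399435, 0.0475, 4)
[-0.006, 0.018, -0.0, -0.001, 0.003, 0.004]
```

View pics/t2.png

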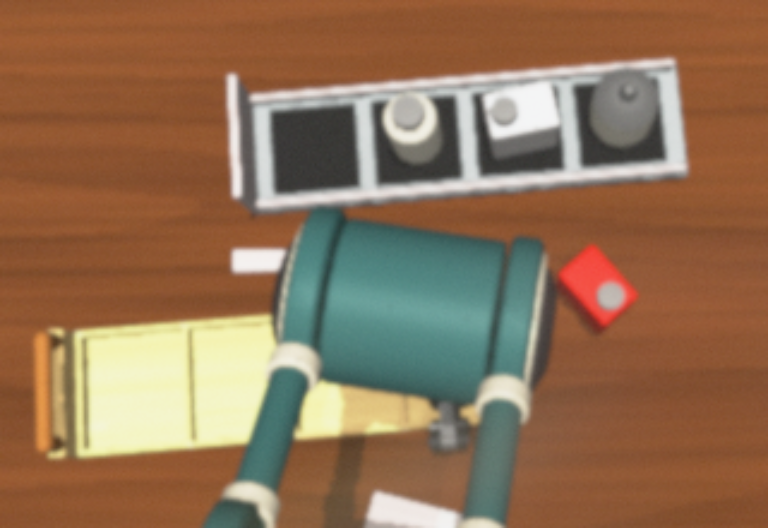

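Call:
jog_arm([
  [-0.006,0.008,0,0,0.002,0.004,0.3],
  [0,0.005,0,0,0,0,0.3],
  [0,0,0,0,0,0,0.3],
])

```text
time: 8.1
tool_pos: [0.4723, -0.0519, 0.0549]
tcp_rot: [-1.57, -0.06, 0.052]
wrist_force: [-0.2, -0.4, -1.8]
width: 0.642
```

Run:
```python
from p import *
x,y=bay(-.117)
plan([(x,y,.0475,4)],.03)
c=read_camera("side"); cv2.imwrite("pics/s3.png",cv2.resize(c["img"][180:400,280:520],None,fx=2.7,fy=2.7))
```

```text
t 8.1 at [ 0.4723 -0.0519  0.0549] yaw 4.1 down [ 0.005 -0.    -1.   ] w 0.642 F [-0.2 -0.4 -1.8]
1 rows to (0.4696615074280627, -0.051714993880399435, 0.0475, 4)
[-0.003, 0.007, 0.0, 0.001, 0.002, 0.005]
```

View pics/s3.png

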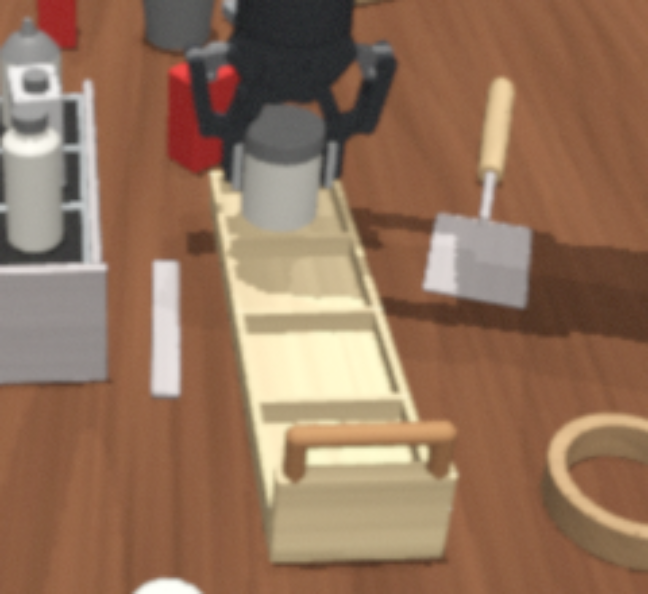

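Call:
jog_arm([
  [-0.002,0.004,0,0,0.002,0.004,0.3],
  [0,0.003,0,0,0,0,0.3],
  [0,0.002,0,0,0,0,0.3],
  [0,0,0,0,0,0,0.3],
])

```text
time: 8.65
tool_pos: [0.4711, -0.0523, 0.0464]
tcp_rot: [-1.571, -0.057, 0.052]
wrist_force: [-1.1, 0.5, 0.8]
width: 0.64
```

Call:
jog_arm([
  [0,0,0,0,0,0,0.8],
  [0,0,0,0,0,0,0.85],
  [0,0,0,0,0,0,0.9],
  [0,-0.02,0,0,0,0,0.95],
  [0,-0.04,0,0,0,0,1],
  [0,-0.04,0,0,0,0,1],
  [0,-0.02,0,0,0,0,1],
])

```text
time: 9.52
tool_pos: [0.4694, -0.0519, 0.168]
tcp_rot: [-1.57, -0.053, 0.055]
wrist_force: [1.0, 0.3, -0.4]
width: 1.0
```

Run:
```python
from p import *
plan([(.639,-.0235,.18,4.3),(.639,-.0235,.07,4.3)],.045)
c=read_camera("side"); cv2.imwrite("pics/s4.png",cv2.resize(c["img"][180:400,280:520],None,fx=2.7,fy=2.7))
```

```text
t 9.53 at [ 0.4694 -0.0519  0.168 ] yaw 4.0 down [-0.001 -0.    -1.   ] w 1.0 F [ 1.   0.3 -0.4]
4 rows to (0.639, -0.0235, 0.18, 4.3)
[0.043, -0.003, 0.004, 0.0, -0.001, -0.0]
[0.043, -0.003, 0.004, 0.0, -0.001, -0.0]
[0.043, -0.003, 0.004, 0.0, -0.001, -0.0]
[0.043, -0.003, 0.004, 0.0, -0.001, -0.0]
3 rows to (0.639, -0.0235, 0.07, 4.3)
[-0.0, 0.037, -0.0, 0.0, 0.0, 0.0]
[-0.0, 0.037, -0.0, 0.0, 0.0, 0.0]
[-0.0, 0.037, -0.0, 0.0, 0.0, 0.0]
```

View pics/s4.png

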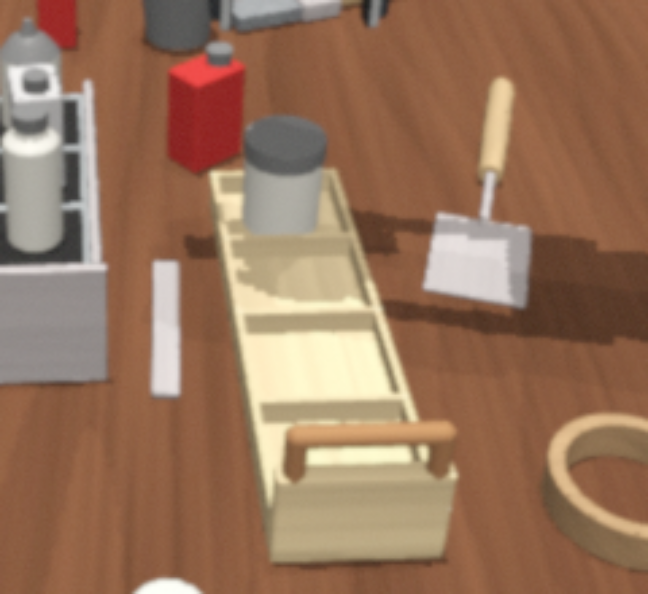

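Call:
jog_arm([
  [0.025,-0.003,0.003,0,0,0,1],
  [0.043,-0.003,0.004,0,0,0,1],
  [0.043,-0.003,0.004,0,0,0,1],
  [0.035,-0.003,0.004,0,0,0,1],
  [0.015,0,0.001,0,0,0,1],
  [0,0,0,0,0,0,1],
])

```text
time: 10.32
tool_pos: [0.633, -0.0245, 0.1797]
tcp_rot: [-1.571, -0.054, 0.054]
wrist_force: [-0.5, 0.4, -0.4]
width: 0.998
```

Run:
```python
from p import *
plan([(.639,-.0235,.15,4.3),(.639,-.0235,.068,4.3)],.03)
```

```text
t 10.32 at [ 0.633  -0.0245  0.1797] yaw 3.9 down [ 0.    -0.001 -1.   ] w 0.998 F [-0.5  0.4 -0.4]
2 rows to (0.639, -0.0235, 0.15, 4.3)
[0.003, 0.015, 0.0, 0.001, -0.003, 0.0]
[0.003, 0.015, 0.0, 0.001, -0.003, 0.0]
3 rows to (0.639, -0.0235, 0.068, 4.3)
[0.0, 0.027, 0.0, -0.0, 0.0, -0.0]
[0.0, 0.027, 0.0, -0.0, 0.0, -0.0]
[0.0, 0.027, 0.0, -0.0, 0.0, -0.0]
```

Call:
jog_arm([
  [0.002,0.015,0,0,-0.003,0,1],
  [0.002,0.025,0,0,-0.002,0,1],
  [0,0.025,0,0,0,0,1],
  [0,0.02,0,0,0,0,1],
  [0,0.012,0,0,0,0,1],
  [0,0.005,0,0,0,0,1],
  [0,0,0,0,0,0,1],
])

```text
time: 11.2
tool_pos: [0.6296, -0.0255, 0.0702]
tcp_rot: [-1.571, -0.052, 0.062]
wrist_force: [0.0, 0.2, -0.2]
width: 0.998
```

Run:
```python
from p import *
plan([(.639,-.0235,.068,4.3)],.03)
```

```text
t 11.2 at [ 0.6296 -0.0255  0.0702] yaw 4.2 down [-0.006 -0.001 -1.   ] w 0.998 F [ 0.   0.2 -0.2]
1 rows to (0.639, -0.0235, 0.068, 4.3)
[0.009, 0.002, 0.001, 0.001, -0.002, -0.006]
```

Call:
jog_arm([
  [0.009,0.001,0.002,0.001,-0.002,-0.006,1],
  [0,0,0,0,0,0,1],
  [0.002,0,0,0,0,0,1],
  [0,0,0,0,0,0,1],
])

```text
time: 11.7
tool_pos: [0.6439, -0.0225, 0.072]
tcp_rot: [-1.57, -0.063, 0.055]
wrist_force: [0.7, -0.3, -0.2]
width: 0.998
```

Call:
jog_arm([
  [0,0,0,0,0,0,0.2],
  [0,0,0,0,0,0,0.2],
  [0,0,0,0,0,0,0.2],
  [0,0,0,0,0,0,0.2],
  [0,0,0,0,0,0,0.2],
  [0,0,0,0,0,0,0.2],
  [0,0,0,0,0,0,0.2],
])

```text
time: 12.58
tool_pos: [0.6434, -0.0225, 0.0723]
tcp_rot: [-1.57, -0.063, 0.055]
wrist_force: [-0.6, 0.4, 0.3]
width: 0.44
```

Run:
```python
from p import *
x,y=bay(-.039)
plan([(.639,-.0235,.2,4.3),(x,y,.2,4)],.035)
```

```text
t 12.57 at [ 0.6434 -0.0225  0.0723] yaw 4.3 down [ 0.005  0.    -1.   ] w 0.44 F [-0.6  0.4  0.3]
4 rows to (0.639, -0.0235, 0.2, 4.3)
[-0.001, -0.032, -0.0, 0.0, -0.0, 0.001]
[-0.001, -0.032, -0.0, 0.0, -0.0, 0.001]
[-0.001, -0.032, -0.0, 0.0, -0.0, 0.001]
[-0.001, -0.032, -0.0, 0.0, -0.0, 0.001]
6 rows to (0.4642205024760209, 0.02609500203986686, 0.2, 4)
[-0.028, -0.0, 0.01, 0.0, 0.001, -0.0]
[-0.028, -0.0, 0.01, 0.0, 0.001, -0.0]
[-0.028, -0.0, 0.01, 0.0, 0.001, -0.0]
[-0.028, -0.0, 0.01, 0.0, 0.001, -0.0]
[-0.028, -0.0, 0.01, 0.0, 0.001, -0.0]
[-0.028, -0.0, 0.01, 0.0, 0.001, -0.0]
```

Call:
jog_arm([
  [0,-0.015,0,0,0,0,0.2],
  [0,-0.032,0,0,0,0,0.2],
  [0,-0.032,0,0,0,0,0.2],
  [0,-0.025,0,0,0,0,0.2],
  [0,-0.012,0,0,0,0,0.2],
])

```text
time: 13.2
tool_pos: [0.6417, -0.0225, 0.1922]
tcp_rot: [-1.57, -0.06, 0.057]
wrist_force: [0.6, 0.3, -0.4]
width: 0.442
```

Call:
jog_arm([
  [-0.015,0,0.005,0,0,0.003,0.2],
  [-0.033,0,0.012,0,0.001,0,0.2],
  [-0.035,0,0.012,0,0.001,0,0.2],
  [-0.035,0,0.012,0,0.001,0,0.2],
  [-0.028,0,0.01,0,0.001,0,0.2],
  [-0.018,0,0.006,0,0,0,0.2],
  [-0.006,0,0.002,0,0,0,0.2],
  [0,0,0,0,0,0,0.2],
])

```text
time: 14.2
tool_pos: [0.451, 0.0265, 0.1839]
tcp_rot: [-1.569, -0.042, 0.069]
wrist_force: [0.1, -1.1, -1.3]
width: 0.44
```

Run:
```python
from p import *
x,y=bay(-.039)
plan([(x,y,.09,4)],.03)
```

```text
t 14.2 at [0.451  0.0265 0.1839] yaw 4.1 down [-0.017  0.001 -1.   ] w 0.44 F [ 0.1 -1.1 -1.3]
4 rows to (0.4642205024760209, 0.02609500203986686, 0.09, 4)
[0.004, 0.023, -0.0, -0.001, 0.0, -0.004]
[0.004, 0.023, -0.0, -0.001, 0.0, -0.004]
[0.003, 0.023, -0.0, -0.001, 0.0, -0.004]
[0.003, 0.023, -0.0, -0.001, 0.0, -0.004]
```

Call:
jog_arm([
  [0.006,0.012,0,0,0,-0.008,0.2],
  [0.003,0.025,0,-0.001,0,-0.005,0.2],
  [0,0.025,0,-0.001,0,0,0.2],
  [0,0.02,0,0,0,0,0.2],
  [0,0.01,0,0,0,0,0.2],
  [0,0,0,0,0,0,0.2],
])

```text
time: 14.95
tool_pos: [0.4644, 0.0262, 0.0858]
tcp_rot: [-1.571, -0.053, 0.056]
wrist_force: [-0.0, 0.4, -2.1]
width: 0.443
```

Run:
```python
from p import *
x,y=bay(-.039)
plan([(x,y,.07,4)],.03)
```

```text
t 14.95 at [0.4644 0.0262 0.0858] yaw 4.0 down [-0.002 -0.    -1.   ] w 0.443 F [-0.   0.4 -2.1]
1 rows to (0.4642205024760209, 0.02609500203986686, 0.07, 4)
[-0.0, 0.016, -0.0, 0.0, -0.0, -0.002]
```

Call:
jog_arm([
  [0,0.008,0,0,0,-0.002,0.2],
  [0,0.004,0,0,0,0,0.2],
  [0,0.003,0,0,0,0,0.2],
  [0,0.001,0,0,0,0,0.2],
  [0,0,0,0,0,0,0.2],
])

```text
time: 15.58
tool_pos: [0.4668, 0.0262, 0.0709]
tcp_rot: [-1.571, -0.058, 0.05]
wrist_force: [0.7, -0.5, -1.5]
width: 0.44
```

Run:
```python
from p import *
x,y=bay(-.039)
plan([(x,y,.0683,4)],.03)
```

```text
t 15.57 at [0.4668 0.0262 0.0709] yaw 4.0 down [ 0.005 -0.    -1.   ] w 0.44 F [ 0.7 -0.5 -1.5]
1 rows to (0.4642205024760209, 0.02609500203986686, 0.0683, 4)
[-0.003, 0.003, 0.0, 0.001, -0.001, 0.005]
```

Call:
jog_arm([
  [0,0.003,0,0,0,0.003,0.2],
  [0,0.001,0,0,0,0,0.2],
  [0,0,0,0,0,0,0.2],
])

```text
time: 15.95
tool_pos: [0.4672, 0.0262, 0.0682]
tcp_rot: [-1.571, -0.056, 0.053]
wrist_force: [-0.3, -0.6, -1.2]
width: 0.437
```

Call:
jog_arm([
  [0,0.002,0,0,0,0,0.2],
  [0,0,0,0,0,0,0.2],
])

```text
time: 16.2
tool_pos: [0.4678, 0.0261, 0.0683]
tcp_rot: [-1.571, -0.057, 0.053]
wrist_force: [1.1, -0.1, -2.0]
width: 0.437
```

Call:
jog_arm([
  [0,0.003,0,0,0,0,0.2],
  [0,0.001,0,0,0,0,0.2],
  [0,0,0,0,0,0,0.2],
])

```text
time: 16.58
tool_pos: [0.4667, 0.026, 0.067]
tcp_rot: [-1.571, -0.053, 0.056]
wrist_force: [-0.4, 0.6, -1.0]
width: 0.437
```

Run:
```python
from p import *
for _ in range(4):
    c=read_camera("side"); s=readout.read_state(); print(s["tool_pos"],s["wrist_force"])
W=world(c); m=(abs(W[...,0]-.467)<.03)&(abs(W[...,1]-.026)<.03)&(W[...,2]>.04)
cv2.imwrite("pics/s5.png",cv2.resize(c["img"][180:400,280:520],None,fx=2.7,fy=2.7))
```

```text
[0.46678797 0.02598688 0.06687121] [-1.95940811  0.50921548  3.93065074]
[0.46679908 0.02596621 0.06688813] [-1.35963641  0.29563637  3.62020379]
[0.46677595 0.02595797 0.06688669] [-1.99938663 -0.53974118  4.01624317]
[0.46677761 0.02598828 0.06687205] [-1.27163638 -0.15696908  3.97941454]
```

View pics/s5.png

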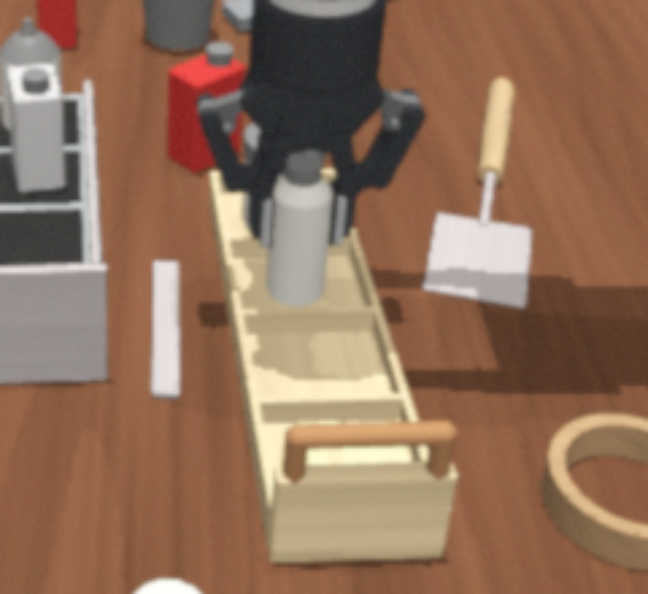

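Call:
jog_arm([
  [0,0,0,0,0,0,0.5],
  [0,0,0,0,0,0,0.6],
  [0,0,0,0,0,0,0.7],
  [0,0,0,0,0,0,0.8],
  [0,-0.02,0,0,0,0,0.9],
  [0,-0.04,0,0,0,0,1],
  [0,-0.04,0,0,0,0,1],
  [0,-0.02,0,0,0,0,1],
])

```text
time: 17.77
tool_pos: [0.465, 0.0261, 0.1865]
tcp_rot: [-1.571, -0.049, 0.061]
wrist_force: [-0.1, 0.8, 0.2]
width: 1.0
```

Run:
```python
from p import *
plan([(.644,-.102,.18,11.4)],.035)
```

```text
t 17.77 at [0.465  0.0261 0.1865] yaw 4.0 down [-0.008 -0.001 -1.   ] w 1.0 F [-0.1  0.8  0.2]
7 rows to (0.644, -0.102, 0.18, 11.4)
[0.024, 0.001, -0.02, 0.0, -0.018, -0.001]
[0.024, 0.001, -0.02, 0.0, -0.018, -0.001]
[0.023, 0.001, -0.021, 0.0, -0.018, -0.001]
[0.023, 0.001, -0.021, 0.0, -0.018, -0.001]
[0.023, 0.001, -0.022, 0.0, -0.018, -0.001]
[0.022, 0.001, -0.022, 0.0, -0.018, -0.001]
[0.022, 0.001, -0.023, 0.0, -0.018, -0.001]
```

Call:
jog_arm([
  [0.016,0.001,-0.014,0,-0.018,-0.002,1],
  [0.03,0.001,-0.025,0,-0.018,-0.002,1],
  [0.03,0.001,-0.027,0,-0.018,-0.002,1],
  [0.03,0.001,-0.027,0,-0.018,0,1],
  [0.025,0.001,-0.023,0,-0.018,0,1],
  [0.018,0.001,-0.018,0,-0.018,0,1],
  [0.012,0,-0.012,0,-0.018,0,1],
  [0,0,0,0,0,0,1],
])

```text
time: 18.77
tool_pos: [0.6495, -0.1028, 0.183]
tcp_rot: [-1.565, -0.161, 0.154]
wrist_force: [0.4, -0.4, -0.4]
width: 1.0
```

Run:
```python
from p import *
plan([(.644,-.102,.15,11.4)],.03)
```

```text
t 18.77 at [ 0.6495 -0.1028  0.183 ] yaw 11.5 down [ 0.004  0.    -1.   ] w 1.0 F [ 0.4 -0.4 -0.4]
2 rows to (0.644, -0.102, 0.15, 11.4)
[-0.003, 0.017, 0.001, 0.0, 0.001, 0.002]
[-0.003, 0.017, 0.001, 0.0, 0.001, 0.002]
```

Call:
jog_arm([
  [-0.003,0.014,0,0,0,0.002,1],
  [-0.002,0.025,0,0,0,0.002,1],
  [0,0.028,0,0,0,0,1],
  [0,0.025,0,0,0,0,1],
  [0,0.016,0,0,0,0,1],
  [0,0.007,0,0,0,0,1],
  [0,0,0,0,0,0,1],
])

```text
time: 19.65
tool_pos: [0.6376, -0.0993, 0.0617]
tcp_rot: [-1.563, -0.156, 0.164]
wrist_force: [0.5, -0.5, 0.1]
width: 0.997
```

Run:
```python
from p import *
plan([(.644,-.102,.06,11.4)],.03)
```

```text
t 19.65 at [ 0.6376 -0.0993  0.0617] yaw 11.7 down [-0.005  0.001 -1.   ] w 0.997 F [ 0.5 -0.5  0.1]
1 rows to (0.644, -0.102, 0.06, 11.4)
[0.006, 0.002, -0.004, -0.002, 0.005, -0.005]
```

Call:
jog_arm([
  [0.005,0.001,-0.003,-0.001,0.004,-0.004,1],
  [0,0,0,0,0,0,1],
  [0,0,0,0,0,0,1],
])

```text
time: 20.02
tool_pos: [0.6457, -0.1019, 0.0635]
tcp_rot: [-1.566, -0.16, 0.153]
wrist_force: [-0.1, 0.2, -0.2]
width: 0.998
```

Call:
jog_arm([
  [0,0,0,0,0,0,0.2],
  [0,0,0,0,0,0,0.2],
  [0,0,0,0,0,0,0.2],
  [0,0,0,0,0,0,0.2],
  [0,0,0,0,0,0,0.2],
  [0,0,0,0,0,0,0.2],
  [0,0,0,0,0,0,0.2],
  [0,0,0,0,0,0,0.2],
])

```text
time: 21.02
tool_pos: [0.6461, -0.1021, 0.0643]
tcp_rot: [-1.566, -0.16, 0.152]
wrist_force: [-0.3, -0.8, -0.4]
width: 0.39
```

Call:
jog_arm([
  [0,-0.015,0,0,0,0,0.2],
  [0,-0.032,0,0,0,0,0.2],
  [0,-0.035,0,0,0,0,0.2],
  [0,-0.032,0,0,0,0,0.2],
  [0,-0.025,0,0,0,0,0.2],
  [0,-0.012,0,0,0,0,0.2],
  [0,0,0,0,0,0,0.2],
])

```text
time: 21.9
tool_pos: [0.6442, -0.1017, 0.2225]
tcp_rot: [-1.566, -0.159, 0.154]
wrist_force: [0.0, -0.3, -1.5]
width: 0.39
```

Run:
```python
from p import *
x,y=bay(.039)
plan([(x,y,.2,4)],.035)
```

```text
t 21.9 at [ 0.6442 -0.1017  0.2225] yaw 11.4 down [ 0.004 -0.    -1.   ] w 0.39 F [ 0.  -0.3 -1.5]
8 rows to (0.4587794975239791, 0.10390499796013314, 0.2, 4)
[-0.018, 0.003, 0.03, 0.0, 0.016, 0.0]
[-0.018, 0.003, 0.029, 0.0, 0.016, 0.0]
[-0.019, 0.003, 0.029, 0.0, 0.016, 0.0]
[-0.019, 0.003, 0.029, 0.0, 0.016, 0.0]
[-0.02, 0.003, 0.029, 0.0, 0.016, 0.0]
[-0.02, 0.003, 0.028, 0.0, 0.016, 0.0]
[-0.02, 0.003, 0.028, 0.0, 0.016, 0.0]
[-0.021, 0.003, 0.028, 0.0, 0.016, 0.0]
```

Call:
jog_arm([
  [-0.012,0.002,0.017,0,0.015,0,0.2],
  [-0.02,0.003,0.033,0,0.016,0,0.2],
  [-0.022,0.003,0.035,0,0.016,0,0.2],
  [-0.022,0.003,0.035,0,0.016,0,0.2],
  [-0.022,0.003,0.034,0,0.016,0,0.2],
  [-0.022,0.003,0.03,0,0.016,0,0.2],
  [-0.018,0.003,0.024,0,0.016,0,0.2],
  [-0.01,0.002,0.014,0,0.015,0,0.2],
  [0,0,0,0,0,0,0.2],
  [0,0,0,0,0,0,0.2],
])

```text
time: 23.15
tool_pos: [0.4517, 0.1013, 0.1858]
tcp_rot: [-1.57, -0.039, 0.069]
wrist_force: [0.8, 0.4, -1.8]
width: 0.393
```

Run:
```python
from p import *
x,y=bay(.039)
plan([(x,y,.08,4)],.03)
```

```text
t 23.15 at [0.4517 0.1013 0.1858] yaw 3.9 down [-0.019 -0.001 -1.   ] w 0.393 F [ 0.8  0.4 -1.8]
4 rows to (0.4587794975239791, 0.10390499796013314, 0.08, 4)
[0.002, 0.026, 0.001, -0.0, -0.0, -0.005]
[0.002, 0.026, 0.001, -0.0, -0.0, -0.005]
[0.002, 0.026, 0.001, -0.0, -0.0, -0.005]
[0.002, 0.026, 0.001, -0.0, -0.0, -0.005]
```

Call:
jog_arm([
  [0.004,0.014,0.001,0,0,-0.008,0.2],
  [0.002,0.027,0.001,0,0,-0.006,0.2],
  [0,0.027,0,0,0,0,0.2],
  [0,0.022,0,0,0,0,0.2],
  [0,0.012,0,0,0,0,0.2],
  [0,0.004,0,0,0,0,0.2],
  [0,0,0,0,0,0,0.2],
])

```text
time: 24.02
tool_pos: [0.4606, 0.1005, 0.0733]
tcp_rot: [-1.571, -0.048, 0.052]
wrist_force: [-0.7, 1.0, -1.5]
width: 0.396
```

Run:
```python
from p import *
x,y=bay(.039)
plan([(x,y,.062,4)],.03)
c=read_camera("side"); cv2.imwrite("pics/s6.png",cv2.resize(c["img"][180:400,280:520],None,fx=2.7,fy=2.7))
```

```text
t 24.02 at [0.4606 0.1005 0.0733] yaw 3.6 down [-0.003 -0.001 -1.   ] w 0.396 F [-0.7  1.  -1.5]
1 rows to (0.4587794975239791, 0.10390499796013314, 0.062, 4)
[-0.002, 0.011, 0.004, 0.0, -0.006, -0.003]
```

View pics/s6.png

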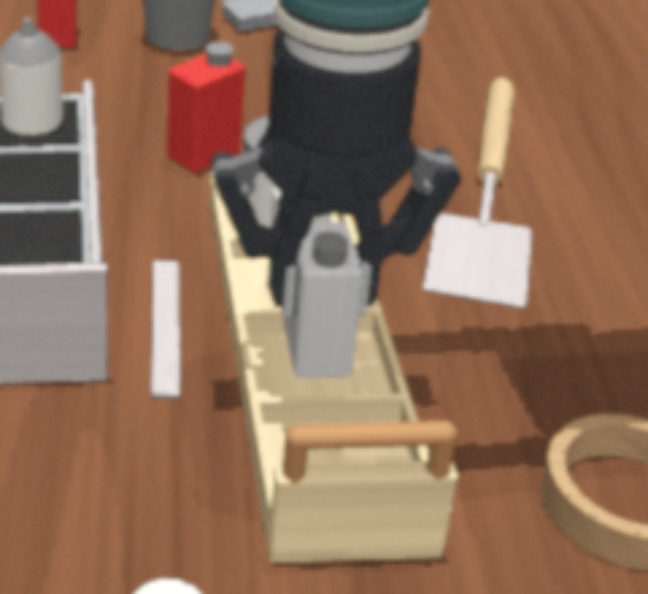

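Call:
jog_arm([
  [-0.001,0.006,0.004,0,-0.005,-0.002,0.2],
  [0,0.004,0.001,0,0,0,0.2],
  [0,0.003,0,0,0,0,0.2],
  [0,0,0,0,0,0,0.2],
])

```text
time: 24.58
tool_pos: [0.4611, 0.1064, 0.0618]
tcp_rot: [-1.57, -0.058, 0.051]
wrist_force: [0.3, -0.3, -1.8]
width: 0.394
```

Call:
jog_arm([
  [0,0.003,0,0,0,0,0.2],
  [0,0,0,0,0,0,0.2],
])

```text
time: 24.82
tool_pos: [0.4622, 0.1067, 0.0608]
tcp_rot: [-1.57, -0.059, 0.05]
wrist_force: [0.6, 0.3, -1.5]
width: 0.394
```

Run:
```python
from p import *
x,y=bay(.039)
plan([(x,y,.059,4)],.03)
```

```text
t 24.82 at [0.4622 0.1067 0.0608] yaw 4.0 down [ 0.006  0.001 -1.   ] w 0.394 F [ 0.6  0.3 -1.5]
1 rows to (0.4587794975239791, 0.10390499796013314, 0.059, 4)
[-0.004, 0.002, -0.003, -0.0, -0.0, 0.006]
```

Call:
jog_arm([
  [0,0.003,-0.001,0,0,0.004,0.2],
  [0,0.002,0,0,0,0,0.2],
  [0,0,0,0,0,0,0.2],
])

```text
time: 25.2
tool_pos: [0.4631, 0.1067, 0.0608]
tcp_rot: [-1.568, -0.055, 0.054]
wrist_force: [-1.0, -0.3, -1.6]
width: 0.388
```

Run:
```python
from p import *
c=read_camera("side");plan([(.459,.104,.059,4)],.03)
```

```text
t 25.25 at [0.4632 0.1067 0.0607] yaw 4.0 down [ 0.001  0.002 -1.   ] w 0.391 F [-0.1 -0.1 -1.5]
1 rows to (0.459, 0.104, 0.059, 4)
[-0.004, 0.002, -0.002, -0.002, -0.001, 0.001]
```

Call:
jog_arm([
  [0,0.004,0,0,0,0,0.2],
  [0,0.002,0,0,0,0,0.2],
  [0,0,0,0,0,0,0.2],
])

```text
time: 25.62
tool_pos: [0.4636, 0.1068, 0.0607]
tcp_rot: [-1.568, -0.053, 0.055]
wrist_force: [0.2, 0.4, -1.7]
width: 0.394
```

Run:
```python
from p import *
c=read_camera("side");plan([(.459,.104,.059,4)],.03)
```

```text
t 25.68 at [0.4638 0.1069 0.0605] yaw 4.0 down [-0.001  0.002 -1.   ] w 0.392 F [ 0.4  0.6 -1.3]
1 rows to (0.459, 0.104, 0.059, 4)
[-0.005, 0.002, -0.003, -0.002, -0.001, -0.001]
```

Call:
jog_arm([
  [0,0.006,0,0,0,0,0.2],
  [0,0.001,0,0,0,0,0.2],
])

```text
time: 25.92
tool_pos: [0.4649, 0.1072, 0.0607]
tcp_rot: [-1.568, -0.052, 0.057]
wrist_force: [0.1, 0.8, -1.9]
width: 0.395
```

Run:
```python
from p import *
c=read_camera("side");plan([(.459,.104,.059,4)],.03)
```

```text
t 25.98 at [0.4652 0.1073 0.0603] yaw 4.0 down [-0.002  0.002 -1.   ] w 0.397 F [-0.7  0.2  2.3]
1 rows to (0.459, 0.104, 0.059, 4)
[-0.006, 0.001, -0.003, -0.002, -0.001, -0.002]
```

Call:
jog_arm([
  [0,0,0,0,0,0,0.45],
  [0,0,0,0,0,0,0.55],
  [0,0,0,0,0,0,0.65],
  [0,0,0,0,0,0,0.75],
  [0,-0.02,0,0,0,0,0.9],
  [0,-0.04,0,0,0,0,1],
  [0,-0.04,0,0,0,0,1],
  [0,-0.02,0,0,0,0,1],
])

```text
time: 26.98
tool_pos: [0.462, 0.1064, 0.1774]
tcp_rot: [-1.57, -0.044, 0.065]
wrist_force: [-0.3, -0.4, -0.5]
width: 1.001
```

Run:
```python
from p import *
plan([(.6555,-.177,.18,4.3)],.035)
c=read_camera("side"); cv2.imwrite("pics/s7.png",cv2.resize(c["img"][180:400,280:520],None,fx=2.7,fy=2.7))
W=world(c)
m=spotter.masks_of(c,"spout")[0]["mask"]; w=W[m]; 
for lo,hi in((.06,.075),(.09,.104)):
    k=w[(w[:,2]>lo)&(w[:,2]<hi)]; print(lo,np.round(k.min(0),4),np.round(k.max(0),4),len(k))
```

```text
t 26.98 at [0.462  0.1064 0.1774] yaw 3.9 down [-0.013 -0.    -1.   ] w 1.001 F [-0.3 -0.4 -0.5]
10 rows to (0.6555, -0.177, 0.18, 4.3)
[0.017, -0.001, -0.03, -0.0, -0.001, -0.001]
[0.017, -0.0, -0.03, -0.0, -0.001, -0.001]
[0.017, -0.0, -0.03, -0.0, -0.001, -0.001]
[0.017, -0.0, -0.03, -0.0, -0.001, -0.001]
[0.017, -0.0, -0.03, -0.0, -0.001, -0.001]
[0.017, -0.0, -0.03, -0.0, -0.001, -0.001]
[0.017, -0.0, -0.03, -0.0, -0.001, -0.001]
[0.017, -0.0, -0.03, -0.0, -0.001, -0.001]
[0.017, -0.0, -0.03, -0.0, -0.001, -0.001]
[0.017, -0.0, -0.03, -0.0, -0.001, -0.001]Traceback (most recent call last):
  File "<stdin>", line 5, in <module>
IndexError: list index out of range
```

View pics/s7.png

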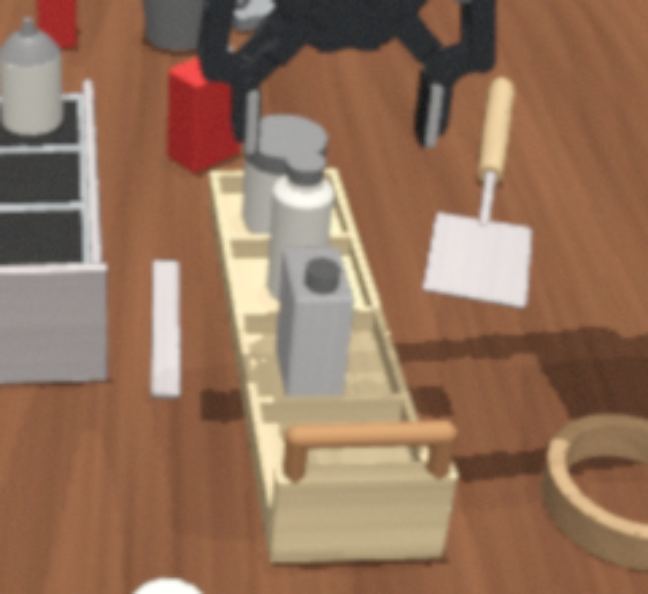

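Call:
jog_arm([
  [0.015,0,-0.02,0,0,-0.005,1],
  [0.022,0,-0.035,0,0,-0.004,1],
  [0.022,0,-0.038,0,0,-0.002,1],
  [0.022,0,-0.038,0,0,0,1],
  [0.022,0,-0.038,0,0,0,1],
  [0.022,0,-0.038,0,0,0,1],
  [0.02,0,-0.034,0,0,0,1],
  [0.015,0,-0.025,0,0,0,1],
  [0.008,0,-0.012,0,0,0,1],
  [0,0,0,0,0,0,1],
])

```text
time: 28.32
tool_pos: [0.6474, -0.1655, 0.1572]
tcp_rot: [-1.563, -0.039, 0.071]
wrist_force: [-0.7, -0.4, -0.6]
width: 1.0
```

Run:
```python
from p import *
plan([(.6555,-.177,.15,4.3)],.035)
c=read_camera("side"); cv2.imwrite("pics/s8.png",cv2.resize(c["img"][100:400,180:520],None,fx=2,fy=2))
W=world(c)
k=(abs(W[...,0]-.46)<.04)&(abs(W[...,1]-.108)<.045)
for lo,hi in((.035,.05),(.05,.065),(.07,.0835),(.0845,.093)):
    w=W[k&(W[...,2]>lo)&(W[...,2]<hi)]; print(lo,len(w),np.round(np.percentile(w,[2,98],axis=0),4).tolist())
w=W[k&(W[...,2]>.082)&(W[...,2]<.096)]; print(cv2.minAreaRect((w[:,:2]*1000).astype(np.float32)))
```

```text
t 28.32 at [ 0.6474 -0.1655  0.1572] yaw 4.0 down [-0.021  0.006 -1.   ] w 1.0 F [-0.7 -0.4 -0.6]
1 rows to (0.6555, -0.177, 0.15, 4.3)
[0.007, 0.007, -0.012, -0.008, -0.004, -0.02]
0.035 197 [[0.4482, 0.0921, 0.0354], [0.4831, 0.1324, 0.0496]]
0.05 215 [[0.4481, 0.087, 0.0505], [0.4833, 0.132, 0.0645]]
0.07 198 [[0.4479, 0.0892, 0.0703], [0.4833, 0.1325, 0.0831]]
0.0845 347 [[0.4487, 0.0839, 0.0848], [0.4823, 0.1312, 0.092]]
((465.5355529785156, 106.9171142578125), (33.469093322753906, 50.71310806274414), 3.8676493167877197)
```

View pics/s8.png

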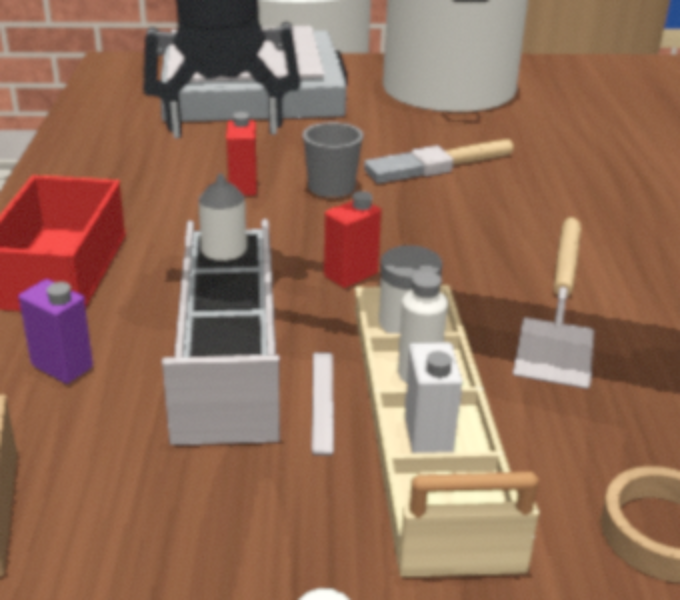

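Call:
jog_arm([
  [0.004,0.004,-0.006,-0.004,-0.002,-0.012,1],
  [0.004,0.002,-0.006,-0.004,-0.002,-0.008,1],
  [0,0,0,0,0,0,1],
  [0,0,0,0,0,0,1],
])

```text
time: 28.88
tool_pos: [0.6549, -0.174, 0.1505]
tcp_rot: [-1.57, -0.061, 0.061]
wrist_force: [-0.2, -0.1, 0.5]
width: 1.004
```

Run:
```python
from p import *
plan([(.6555,-.177,.052,4.3)],.025)
c=read_camera("side");W=world(c)
k=(abs(W[...,0]-.655)<.035)&(abs(W[...,1]+.175)<.035)
for lo,hi in((.04,.055),(.055,.07),(.095,.108)):
    w=W[k&(W[...,2]>lo)&(W[...,2]<hi)]; print(lo,len(w),np.round(np.percentile(w,[2,98],axis=0),4).tolist())
```

```text
t 28.88 at [ 0.6549 -0.174   0.1505] yaw 4.5 down [-0.  0. -1.] w 1.004 F [-0.2 -0.1  0.5]
4 rows to (0.6555, -0.177, 0.052, 4.3)
[0.0, 0.025, -0.001, -0.0, 0.001, -0.0]
[0.0, 0.025, -0.001, -0.0, 0.001, -0.0]
[0.0, 0.025, -0.001, -0.0, 0.001, -0.0]
[0.0, 0.025, -0.001, -0.0, 0.001, -0.0]
0.04 143 [[0.6325, -0.1809, 0.0406], [0.6777, -0.1558, 0.0546]]
0.055 146 [[0.6335, -0.176, 0.0555], [0.6772, -0.155, 0.0697]]
0.095 23 [[0.6512, -0.1818, 0.0954], [0.6596, -0.1736, 0.1043]]
```

Call:
jog_arm([
  [0,0.014,-0.003,0,0,0,1],
  [0,0.025,-0.001,0,0,0,1],
  [0,0.025,0,0,0,0,1],
  [0,0.018,0,0,0,0,1],
  [0,0.01,0,0,0,0,1],
  [0,0.004,0,0,0,0,1],
  [0,0,0,0,0,0,1],
])

```text
time: 29.8
tool_pos: [0.6555, -0.1786, 0.0499]
tcp_rot: [-1.57, -0.062, 0.061]
wrist_force: [-0.5, 0.1, 0.6]
width: 1.003
```

Run:
```python
from p import *
plan([(.655,-.178,.053,4.3)],.025)
```

```text
t 29.8 at [ 0.6555 -0.1786  0.0499] yaw 4.5 down [ 0.001 -0.    -1.   ] w 1.003 F [-0.5  0.1  0.6]
1 rows to (0.655, -0.178, 0.053, 4.3)
[-0.0, -0.003, 0.001, 0.0, 0.003, 0.001]
```

Call:
jog_arm([
  [0,-0.002,0,0,0,0,0.3],
  [0,0,0,0,0,0,0.3],
  [0,0,0,0,0,0,0.3],
  [0,0,0,0,0,0,0.3],
  [0,0,0,0,0,0,0.3],
  [0,0,0,0,0,0,0.3],
  [0,0,0,0,0,0,0.3],
  [0,0,0,0,0,0,0.3],
])

```text
time: 30.8
tool_pos: [0.6569, -0.1789, 0.0543]
tcp_rot: [-1.571, -0.065, 0.058]
wrist_force: [-0.3, 0.0, -0.7]
width: 0.552
```

Call:
jog_arm([
  [0,-0.015,0,0,0,0,0.3],
  [0,-0.032,0,0,0,0,0.3],
  [0,-0.035,0,0,0,0,0.3],
  [0,-0.035,0,0,0,0,0.3],
  [0,-0.025,0,0,0,0,0.3],
  [0,-0.012,0,0,0,0,0.3],
  [0,0,0,0,0,0,0.3],
])

```text
time: 31.68
tool_pos: [0.6557, -0.1785, 0.2164]
tcp_rot: [-1.571, -0.065, 0.058]
wrist_force: [-0.4, -0.8, -3.2]
width: 0.55
```

Run:
```python
from p import *
x,y=bay(.117)
plan([(x+.005,y,.20,4)],.04)
```

```text
t 31.68 at [ 0.6557 -0.1785  0.2164] yaw 4.5 down [ 0.004 -0.001 -1.   ] w 0.55 F [-0.4 -0.8 -3.2]
11 rows to (0.4583384925719374, 0.18171499388039944, 0.2, 4)
[-0.015, 0.001, 0.034, 0.0, 0.001, 0.0]
[-0.015, 0.001, 0.034, 0.0, 0.001, 0.0]
[-0.015, 0.001, 0.034, 0.0, 0.001, 0.0]
[-0.015, 0.001, 0.034, 0.0, 0.001, 0.0]
[-0.015, 0.001, 0.034, 0.0, 0.001, 0.0]
[-0.015, 0.001, 0.034, 0.0, 0.001, 0.0]
[-0.015, 0.001, 0.034, 0.0, 0.001, 0.0]
[-0.016, 0.001, 0.034, 0.0, 0.001, 0.0]
[-0.016, 0.001, 0.034, 0.0, 0.001, 0.0]
[-0.016, 0.001, 0.034, 0.0, 0.001, 0.0]
[-0.016, 0.001, 0.034, 0.0, 0.001, 0.0]
```

Call:
jog_arm([
  [-0.008,0,0.018,0,0,0,0.3],
  [-0.015,0,0.034,0,0.001,0,0.3],
  [-0.016,0,0.038,0,0.001,0,0.3],
  [-0.016,0,0.038,0,0.001,0,0.3],
  [-0.016,0,0.038,0,0.001,0,0.3],
  [-0.016,0,0.038,0,0.001,0,0.3],
  [-0.016,0,0.038,0,0.001,0,0.3],
  [-0.015,0,0.034,0,0.001,0,0.3],
  [-0.01,0,0.022,0,0,0,0.3],
  [0,0,0,0,0,0,0.3],
])

```text
time: 32.92
tool_pos: [0.484, 0.1241, 0.2001]
tcp_rot: [-1.565, -0.036, 0.077]
wrist_force: [0.6, 0.7, -1.7]
width: 0.548
```

Run:
```python
from p import *
x,y=bay(.117)
plan([(x+.005,y,.18,4)],.03)
```

```text
t 32.92 at [0.484  0.1241 0.2001] yaw 4.1 down [-0.026  0.004 -1.   ] w 0.548 F [ 0.6  0.7 -1.7]
3 rows to (0.4583384925719374, 0.18171499388039944, 0.18, 4)
[-0.007, 0.007, 0.02, -0.002, 0.001, -0.009]
[-0.007, 0.007, 0.02, -0.002, 0.001, -0.009]
[-0.007, 0.007, 0.02, -0.002, 0.001, -0.009]
```

Call:
jog_arm([
  [-0.006,0.003,0.014,-0.002,0,-0.009,0.3],
  [-0.008,0.006,0.022,-0.002,0.001,-0.009,0.3],
  [-0.006,0.005,0.016,-0.002,0,-0.006,0.3],
  [-0.002,0,0.005,0,0,0,0.3],
  [0,0,0,0,0,0,0.3],
])

```text
time: 33.55
tool_pos: [0.4542, 0.1804, 0.1829]
tcp_rot: [-1.572, -0.05, 0.058]
wrist_force: [0.5, 0.4, -2.0]
width: 0.55
```

Run:
```python
from p import *
x,y=bay(.117)
plan([(x+.004,y,.08,4)],.03)
```

```text
t 33.55 at [0.4542 0.1804 0.1829] yaw 3.9 down [-0.005 -0.002 -1.   ] w 0.55 F [ 0.5  0.4 -2. ]
4 rows to (0.45733849257193737, 0.18171499388039944, 0.08, 4)
[0.001, 0.026, 0.0, 0.0, -0.0, -0.001]
[0.001, 0.026, 0.0, 0.0, -0.0, -0.001]
[0.001, 0.026, 0.0, 0.0, -0.0, -0.001]
[0.001, 0.026, 0.0, 0.0, -0.0, -0.001]
```

Call:
jog_arm([
  [0.001,0.014,0,0,0,-0.003,0.3],
  [0.001,0.027,0,0,0,0,0.3],
  [0,0.027,0,0,0,0,0.3],
  [0,0.022,0,0,0,0,0.3],
  [0,0.012,0,0,0,0,0.3],
  [0,0.004,0,0,0,0,0.3],
  [0,0,0,0,0,0,0.3],
])

```text
time: 34.42
tool_pos: [0.4586, 0.1771, 0.0718]
tcp_rot: [-1.573, -0.05, 0.05]
wrist_force: [0.3, 0.5, -2.6]
width: 0.555
```

Run:
```python
from p import *
x,y=bay(.117)
plan([(x+.002,y,.052,4)],.03)
c=read_camera("side"); cv2.imwrite("pics/s9.png",cv2.resize(c["img"][180:400,280:520],None,fx=2.7,fy=2.7))
```

```text
t 34.42 at [0.4586 0.1771 0.0718] yaw 3.6 down [ 0.    -0.003 -1.   ] w 0.555 F [ 0.3  0.5 -2.6]
1 rows to (0.45533849257193737, 0.18171499388039944, 0.052, 4)
[-0.003, 0.02, 0.005, 0.003, -0.006, -0.0]
```

View pics/s9.png

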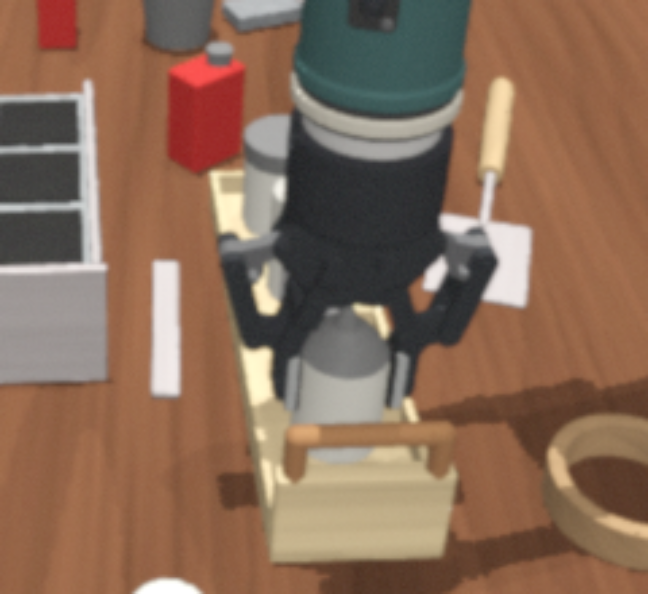

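Spout hangs above the handle bay, behind the bar (row ~435); nothing touches. Shift +4 mm in y and lower.

Call:
jog_arm([
  [-0.002,0.005,0.004,0.003,-0.005,0,0.3],
  [0,0.007,0.001,0,0,0,0.3],
  [0,0.006,0,0,0,0,0.3],
  [0,0.003,0,0,0,0,0.3],
  [0,0,0,0,0,0,0.3],
])

```text
time: 35.1
tool_pos: [0.4579, 0.1833, 0.0516]
tcp_rot: [-1.568, -0.058, 0.051]
wrist_force: [-0.5, 0.3, -1.8]
width: 0.553
```

Run:
```python
from p import *
c=read_camera("side")
x,y=bay(.117)
plan([(x+.002,y,.05,4)],.03)
```

```text
t 35.15 at [0.458  0.1833 0.0517] yaw 4.0 down [ 0.004  0.002 -1.   ] w 0.555 F [-0.   0.9 -2. ]
1 rows to (0.45533849257193737, 0.18171499388039944, 0.05, 4)
[-0.003, 0.002, -0.001, -0.002, -0.001, 0.004]
```

Call:
jog_arm([
  [0,0.004,0,0,0,0.002,0.3],
  [0,0.002,0,0,0,0,0.3],
  [0,0,0,0,0,0,0.3],
])

```text
time: 35.52
tool_pos: [0.4592, 0.1838, 0.0508]
tcp_rot: [-1.568, -0.056, 0.053]
wrist_force: [-0.3, 0.7, -1.4]
width: 0.553
```

Run:
```python
from p import *
c=read_camera("side")
x,y=bay(.117)
plan([(x+.002,y,.05,4)],.03)
```

```text
t 35.58 at [0.4593 0.1838 0.0508] yaw 4.0 down [ 0.003  0.002 -1.   ] w 0.547 F [-1.  -1.  -2.1]
1 rows to (0.45533849257193737, 0.18171499388039944, 0.05, 4)
[-0.004, 0.001, -0.002, -0.002, -0.001, 0.003]
```

Call:
jog_arm([
  [0,0.005,0,0,0,0,0.3],
  [0,0.001,0,0,0,0,0.3],
  [0,0,0,0,0,0,0.3],
])

```text
time: 35.95
tool_pos: [0.4606, 0.1844, 0.0504]
tcp_rot: [-1.568, -0.056, 0.052]
wrist_force: [-0.5, -0.3, -2.3]
width: 0.551
```

Run:
```python
from p import *
c=read_camera("side")
x,y=bay(.117)
plan([(x+.002,y,.05,4)],.03)
```

```text
t 36.0 at [0.4605 0.1843 0.0502] yaw 4.0 down [ 0.002  0.002 -1.   ] w 0.551 F [ 0.3 -0.3 -1.4]
1 rows to (0.45533849257193737, 0.18171499388039944, 0.05, 4)
[-0.005, 0.0, -0.002, -0.002, -0.001, 0.002]
```

Call:
jog_arm([
  [-0.004,0.005,-0.001,0,0,0,0.3],
  [0,0.003,0,0,0,0,0.3],
  [0,0,0,0,0,0,0.3],
])

```text
time: 36.38
tool_pos: [0.4605, 0.1845, 0.0506]
tcp_rot: [-1.567, -0.059, 0.049]
wrist_force: [0.6, 0.3, -2.6]
width: 0.55
```

Run:
```python
from p import *
c=read_camera("side")
x,y=bay(.117)
plan([(x+.002,y,.05,4)],.03)
```

```text
t 36.42 at [0.4608 0.1846 0.0504] yaw 4.0 down [ 0.007  0.004 -1.   ] w 0.549 F [ 0.2  0.7 -1.8]
1 rows to (0.45533849257193737, 0.18171499388039944, 0.05, 4)
[-0.006, 0.0, -0.003, -0.003, -0.001, 0.007]
```

Call:
jog_arm([
  [0,0.008,-0.001,-0.003,0,0.006,0.3],
  [0,0,0,0,0,0,0.3],
])

```text
time: 36.67
tool_pos: [0.462, 0.1855, 0.0495]
tcp_rot: [-1.567, -0.053, 0.054]
wrist_force: [-0.2, -0.3, -2.9]
width: 0.552
```

Run:
```python
from p import *
c=read_camera("side")
x,y=bay(.117)
plan([(x+.002,y,.05,4)],.03)
```

```text
t 36.73 at [0.4623 0.1855 0.0493] yaw 3.9 down [ 0.     0.003 -1.   ] w 0.556 F [ 0.2 -0.  -1.5]
1 rows to (0.45533849257193737, 0.18171499388039944, 0.05, 4)
[-0.007, -0.001, -0.003, -0.003, -0.002, 0.001]
```

Call:
jog_arm([
  [0,0.007,-0.001,-0.002,0,0,0.3],
  [0,0,0,0,0,0,0.3],
])

```text
time: 36.98
tool_pos: [0.4637, 0.1857, 0.0484]
tcp_rot: [-1.568, -0.053, 0.053]
wrist_force: [-0.2, -0.0, -2.3]
width: 0.554
```

Run:
```python
from p import *
c=read_camera("side")
x,y=bay(.117)
plan([(x+.002,y,.05,4)],.03)
```

```text
t 37.02 at [0.4639 0.1857 0.0481] yaw 3.9 down [ 0.     0.002 -1.   ] w 0.551 F [ 1.1  0.3 -1.6]
1 rows to (0.45533849257193737, 0.18171499388039944, 0.05, 4)
[-0.009, -0.002, -0.003, -0.002, -0.002, 0.0]
```

Run:
```python
from p import *
c=read_camera("side"); W=world(c)
d=spotter.masks_of(c,"spout"); 
for e in d[:2]:
    w=W[e["mask"]]; print(e["p"],e["location"],np.round(np.nanpercentile(w,[1,50,99],axis=0),4).tolist())
cv2.imwrite("pics/s10.png",cv2.resize(c["img"][290:370,370:470],None,fx=7,fy=7,interpolation=cv2.INTER_CUBIC))
```

```text
0.79 [404.9, 328.4] [[0.4422, 0.1776, 0.0375], [0.4642, 0.1977, 0.0776], [0.4849, 0.2083, 0.0965]]
```

View pics/s10.png

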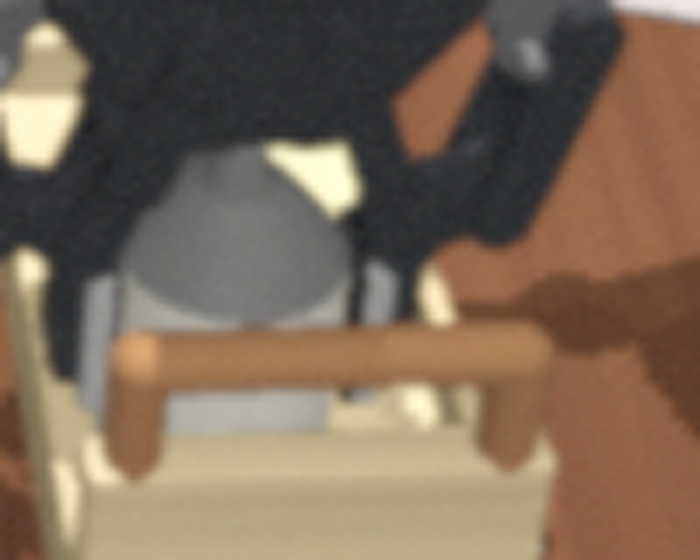

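Run:
```python
from p import *
c=read_camera("side"); W=world(c)
for r in range(312,342,3): print(r,np.round(W[r,401],4),c["img"][r,401])
s=readout.read_state(); print(s["wrist_force"],s["tool_pos"])
```

```text
312 [0.4682 0.1857 0.096 ] [87 89 88]
315 [0.4679 0.1866 0.0913] [ 99  98 101]
318 [0.4677 0.1882 0.0873] [109 109 109]
321 [0.4681 0.1927 0.0858] [118 120 120]
324 [0.4683 0.1965 0.0838] [117 119 118]
327 [0.4681 0.1978 0.0795] [119 120 121]
330 [0.4686 0.2029 0.0787] [119 121 121]
333 [0.4685 0.205  0.0751] [121 121 121]
336 [0.4685 0.2075 0.072 ] [142 150 157]
339 [0.4725 0.2321 0.0904] [ 80 118 161]
[-1.79298965 -1.0864679  11.5510109 ] [0.46390555 0.18553534 0.0478183 ]
```

Call:
jog_arm([
  [0,0,0,0,0,0,0.6],
  [0,0,0,0,0,0,0.7],
  [0,0,0,0,0,0,0.8],
  [0,0,0,0,0,0,0.85],
  [0,-0.02,0,0,0,0,0.9],
  [0,-0.04,0,0,0,0,1],
  [0,-0.04,0,0,0,0,1],
  [0,-0.04,0,0,0,0,1],
  [0,-0.04,0,0,0,0,1],
  [0,-0.02,0,0,0,0,1],
])

```text
time: 38.42
tool_pos: [0.4605, 0.1837, 0.246]
tcp_rot: [-1.573, -0.043, 0.062]
wrist_force: [1.2, 0.7, 0.3]
width: 1.002
```

Call:
jog_arm([
  [0.03,-0.01,0.03,0,0,0,1],
  [0.04,0,0.04,0,0,0,1],
  [0.04,0,0.04,0,0,0,1],
  [0.04,0,0.04,0,0,0,1],
  [0.02,0,0.03,0,0,0,1],
  [0,0,0,0,0,0,1],
])

```text
time: 39.17
tool_pos: [0.624, 0.3802, 0.256]
tcp_rot: [-1.572, -0.046, 0.057]
wrist_force: [0.0, -0.5, -0.4]
width: 1.002
```

Run:
```python
from p import *
a=read_camera("side"); b=read_camera("top"); print(readout.read_state()["tool_pos"])
cv2.imwrite("pics/s11.png",np.hstack([cv2.resize(a["img"][180:400,310:490],(390,477)),cv2.resize(b["img"][280:400,100:340],(400,477*400//800)).copy() if 0 else cv2.copyMakeBorder(cv2.resize(b["img"][290:390,110:330],(400,182)),0,295,0,0,cv2.BORDER_CONSTANT)]))
for n,c in(("side",a),("top",b)):
    W=world(c)
    for t,ly,h in(("jar",-.117,.082),("slim",-.039,.112),("tin",.039,.09),("spout",.117,.07)):
        x,y=bay(ly); k=(abs(W[...,0]-x)<.036)&(abs(W[...,1]-y)<.034)&(W[...,2]>.035)
        w=W[k]; print(n,t,"bay",np.round((x,y),3),"top z",np.round(np.percentile(w[:,2],99),4),end=" ")
        for lo,hi in((.035,.055),(h-.015,h-.005),):
            q=w[(w[:,2]>lo)&(w[:,2]<hi)]
            if len(q)>5:print(np.round(np.percentile(q[:,:2],[2,98],axis=0),3).tolist(),end=" ")
        print()
```

```text
[0.62304815 0.37796982 0.25641367]
side jar bay [ 0.47  -0.052] top z 0.0836 [[0.48, -0.052], [0.497, -0.029]] [[0.444, -0.052], [0.498, -0.026]] 
side slim bay [0.464 0.026] top z 0.1124 [[0.476, 0.023], [0.485, 0.038]] [[0.456, 0.026], [0.477, 0.036]] 
side tin bay [0.459 0.104] top z 0.1025 [[0.449, 0.09], [0.483, 0.132]] [[0.448, 0.088], [0.483, 0.132]] 
side spout bay [0.453 0.182] top z 0.0991 [[0.445, 0.183], [0.488, 0.208]] [[0.442, 0.184], [0.488, 0.2]] 
top jar bay [ 0.47  -0.052] top z 0.0856 [[0.445, -0.08], [0.484, -0.031]] 
top slim bay [0.464 0.026] top z 0.1146 [[0.449, 0.005], [0.479, 0.018]] [[0.455, 0.013], [0.477, 0.028]] 
top tin bay [0.459 0.104] top z 0.1044 [[0.447, 0.081], [0.481, 0.124]] [[0.447, 0.08], [0.482, 0.126]] 
top spout bay [0.453 0.182] top z 0.0997 [[0.441, 0.16], [0.485, 0.182]] [[0.441, 0.16], [0.482, 0.178]]
```

View pics/s11.png

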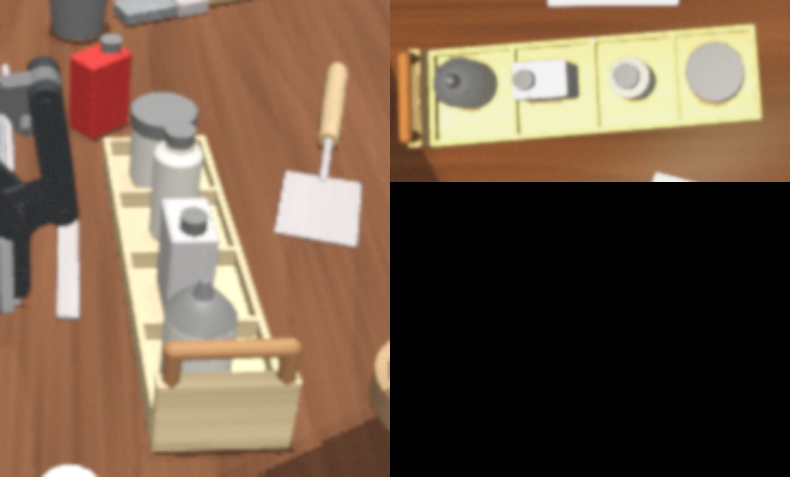

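```bash
python3 -c "
from workcell import bot
print(bot.finish_job())"
```

```text
the job is handed in; nothing more can be done
None
```

All four containers are loaded in the tote in the reverse order, and I handed the job in at about 39 s on the robot's clock.

- **Order:** counting from the bay farthest from the handle, the tote holds the jar, the slim bottle, the tin and the spout bottle. That matches their order on the rack, starting from the end plate.
- **Standing flat:** the final pictures from both cameras show all four upright, one to a bay. Their measured tops agree to about 4 mm with containers standing on the bay floor:

| Container | Measured top (mm) | Expected top (mm) |
|---|---|---|
| Jar | 84–86 | 82 |
| Slim bottle | 112–115 | 112 |
| Tin | 103–104 | 102 |
| Spout bottle | 99–100 | 100 |

- **Spout bottle:** the wrist force reading lagged behind the last small downward steps, so it was pressed onto the floor with about 11 N before release. It also stands about 11 mm off its bay centre across the row, by the cameras, but is clear of the walls.
- **Arm and look-alikes:** the gripper is up and clear of everything. I did not touch the red and purple look-alikes.

No check failed.

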